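# Press a nail-tip mould on the bench screw press

### The arm

A 7-joint arm with a two-finger parallel gripper is mounted at the origin on the work surface. World frame = base frame: x ahead of the robot, y to its left, z up, the work surface at z = 0. Lengths are in m, angles in degrees, forces in N, time in s.
With the tool pointing down it reaches from about 0.35 to 0.775 m from the base axis. Payload 3.1 kg.
Tool frame: the origin (TCP) lies on the centre line of the jaws, within the pads' length; the fingertips stand 17 mm ahead of it and the grasp point (between the pads) lies 2 mm behind it (robot.tip_reach is the distance from the TCP to the fingertips, in m); z points along the fingers, y is the direction in which the jaws open and shut (so a half turn about z gives the same grasp; the last joint's range is limited). The gripper opens to 85 mm and grips with 20 to 120 N. Pads are 22 mm wide; open, the fingers measure 114 mm over their backs; the gripper's body (76 mm by 85 mm) begins 54 mm behind the grasp point. The pads swing forward as they close: fully open they stand 13 mm farther back than shut.
Start: joints at [-74.181, 17.813, 0.802, 86.603, -0.252, 75.585, -1.558], TCP at [0.172, 0.522, 0.248] pointing down, gripper open.
Joint ranges: [-154.91, 154.91], [-16.99, 109.72], [-72.82, 74.43], [7.12, 147.25], [-82.49, 262.49], [11.32, 116.49], [-174.64, 174.64]. Speed limits (degrees/s): [159.86, 159.86, 180, 180, 180, 180, 180].

### API

Orientations are given as [roll, pitch, yaw] about the fixed x, y, z axes, in that order (R = Rz(yaw) Ry(pitch) Rx(roll)).
In Python, from station import robot, fingers, vision, workorder, recognise gives the robot as it stands. Calls block until the motion is done:
- robot.move_to(position, orientation): joint-space move of the TCP to a pose.
- robot.line_to(position, orientation=None, velocity=0.15, f_stop=None): straight line of the TCP; orientation=None keeps the orientation; velocity is the mean speed in m/s. With f_stop (N) it stops when the force on the tool has changed by that much, and returns True; else False.
- robot.move_j(angles): joint-space move.
- fingers.gripper_to(opening, force=None): opening from 0.0 (shut) to 1.0 (fully open); force is the grip in N (None keeps the last); returns when the fingers have stopped.
- robot.pause(seconds).
- robot.inverse_kinematics(position, orientation): joint angles nearest the present ones, or None.
- vision.grab_frame(name): name is "side" or "top"; returns the picture (384x512x3 uint8, red, green, blue); there is no depth.
- vision.calibration(name): a dict with "mtx" (3x3 intrinsics, pixels), "k1" (the pictures are not rectified: a ray, as slopes to the right and down, at radius r is drawn at 1 + k1 r^2 times it, then the intrinsics apply), "extrinsics" (4x4, takes a point from world to camera coordinates). Camera axes: x right, y up, looking along -z (the intrinsics and any distortion apply to the point x, -y, -z); pixel columns grow to the right and rows downward; lengths in m; the calibration is good to about 2 mm. A picture is of the moment at which its call begins. calibration takes no time and is no camera call.
A pose or a line that the arm cannot do raises robot.PlanningError and nothing moves.
- workorder.close_job(): hands the job in, once; it reports no verdict.
Trained networks look in the newest picture that a camera, given by its name, has taken for a name from the list of things; names that differ only in an ending like _2 or _b are one class to them, and where a whole thing is asked for, a point or a joint stands for the part that bears it (a point fixed in the world has none). Each returns a list of dicts, best first, with "p" (0 to 1); they miss things now and then, are a little off and sometimes report something else, mostly with a low value. They report only what shows in the picture. A call takes as long as a camera call.
- recognise(label, camera): "rect" ([centre column, centre row, width, height] in pixels, round what is visible of it).
Readings, each from a call of its own:
- robot.current_time_s(): time.
- robot.current_joint_positions(): joint angles.
- robot.current_dq(): joint speeds.
- robot.current_joint_torque(): joint torques, N m.
- robot.current_tool_pos(): TCP position.
- robot.current_eef_rot(): TCP orientation.
- robot.current_contact_force(): force on the tool from outside, world axes, zero at the start.
- robot.current_torque(): the same for the moment, N m.
- robot.current_finger_gap(): opening from 0.0 (shut) to 1.0 (fully open).
Only numpy, scipy, OpenCV 4.12 (cv2) and the standard library are available. Lean on these libraries where they do the work, as an engineer would, in place of code of your own. Each camera call takes 0.05 s, during which the arm holds its last target.

### The job

Press the filled nail-tip mould. With the screw still locked by the red safety catch, take the mould by its sloping black handle and set it down flat on the yellow outline of the press bed, square and centred under the platen with the handle sticking out of the open front (the side towards you). Then draw the catch all the way out, wind the crank clockwise until the platen just meets the mould, give it half a turn more and no further, and let go; leave the bottles, jar and tip box undisturbed.

Things in the scene. Friction and masses are not known exactly. Their poses are not given: they have to be found in the camera images.
- press_bed (a point): Centre of the press bed's upper face, 70 mm above the table, the middle of a yellow outline 54 mm square. Axes of the press: x from its open front to its back, y left seen from the front, z up. The press is fixed, grey; base 130 (x) x 230 (y) x 30 mm, on two feet 40 mm high at y = +88 and -88 mm. Two steel columns 22 mm across stand at y = +80 and -80 mm.
- crosshead_mid (a point): Centre of the fixed grey crosshead over the bed, 203 mm above the table: 96 (x) x 210 (y) x 34 mm, with a round boss 48 mm across under it down to 178 mm above the table. Because of it the bed is loaded from the front with a tool tilted 25 degrees or more from vertical. Axes of the press.
- platen_face (a point): Centre of the underside of the moving aluminium platen above the bed, 54 (x) x 64 (y) x 14 mm. Starts about 16 to 28 mm above the top of a loaded mould. Goes straight down 16 mm per turn of the crank until it meets the mould; then it stays and the dark guide yoke above it (30 x 176 x 12 mm, at first 14 mm above the platen) goes on down.
- platen (a joint): How far the sprung platen has been pushed up towards the guide yoke, m: 0 until it meets the mould, then growing 16 mm per turn of the crank, so 0.008 at half a turn past contact; stop at 0.014. The spring gives 25 N at first contact and 5 N more per mm.
- crank (a joint): Crank angle, rad; grows clockwise seen from above, which winds the platen down. 0: arm along the press's -y (towards the catch), pi/2: along -x (front), pi: along +y; counts whole turns, 0 to 18; starts at 0.5 to 5.8. Friction 0.22 N m (4 N at the grip) plus up to 0.17 from the platen's spring; stays where left. With the catch in it has only some 0.5 rad of play.
- crank_axis (a point): Point on the fixed vertical axis of the screw, 276 mm above the table, level with the middle of the crank's grip. Axes of the press. A crank hub 24 mm across and a steel arm, 10 mm thick with its top 253 mm above the table, turn about it.
- crank_knob (a point): Middle of the crank's upright black grip, 55 mm from the screw's axis: a round handle 23 mm across, from 254 to 298 mm above the table, that spins freely on the crank arm. Its height does not change as the crank turns. Its own yaw means nothing.
- catch (a joint): Travel of the safety catch, m: 0 is in (the bolt stands between the teeth of a wheel on the screw and locks the crank), 0.022 fully out. It slides straight along the press's -y, needs about 3 N and stays where it is left.
- catch_knob (a point): Middle of the red upright knob of the safety catch, 18 mm across and 22 mm tall, its middle 260 mm above the table, on a steel post 12 mm across; when in it stands 115 mm from the screw's axis along the press's -y, just past the end of the crosshead. Brass bolt at 227 mm height below it. Axes: those of the press.
- mould_mid (a point): Centre of the closed aluminium mould's block, 50 (x) x 50 (y) x 24 mm, 12 mm above its underside. x points away from its handle, z up. The mould weighs about 0.2 kg and starts flat on the wooden stand, its handle overhanging the stand's edge roughly towards the robot.
- mould_handle (a point): Where to grip the mould's black handle: 72 mm to -x of and 20 mm above point mould_mid. The handle is a bar 12 mm wide (y) and 12 mm thick that starts 41 mm to -x of the block's centre, 10 mm above its underside, and rises away from the block for 50 mm at 35 degrees to level; this point is 38 mm along it. Take it with the fingers across it and the tool leaning away from the block.
- stand_top (a point): Centre of the top of the low fixed wooden filling stand, 90 (x) x 80 (y) mm, 40 mm above the table, on which the mould waits, left or right of the press.
- tipbox_mid (a point): Bystander: centre of an open white box of nail tips with partitions, 110 x 74 x 28 mm, on the table, on the other side of the press from the stand. Leave it alone.
- bottle_a_mid (a point): Bystander: centre of a white bottle with a blue label, 38 mm across, 108 mm tall, on the table to the left of the stand. Leave it alone.
- bottle_b_mid (a point): Bystander: centre of a grey bottle, 38 mm across, 100 mm tall, on the table to the right of the stand. Leave it alone.
- jar_mid (a point): Bystander: centre of an amber jar with a white cap, 52 mm across, 56 mm tall, on the table to the left of the press. Leave it alone.

How it is judged (in metres and radians):
On the way, in this order (a step that is already met when the one before it is completed fails the run):
1. the mould lies flat on the outline of the bed (within 10 mm and 11 degrees), handle to the front, let go, with the catch still in (x of mould_mid in the frame of press_bed between -0.01 and 0.01 m and y of mould_mid in the frame of press_bed between -0.01 and 0.01 m and z of mould_mid in the frame of press_bed between 0.009 and 0.015 m and angle between the x axis of mould_mid and the x axis of press_bed, either way round below 0.2 rad and x of mould_handle in the frame of press_bed below -0.04 m and value of joint catch below 0.005 m and contact force between the fingers and mould below 0.1 N and linear speed of mould below 0.02 m/s), for 0.2 s.
2. the catch is drawn out (at least 16 mm) (value of joint catch above 0.016 m), for 0.2 s.
3. the platen has been wound down onto the mould (value of joint platen above 0.001 m and contact force between platen and mould above 10 N), for 0.1 s.
At the end, for the whole second after the job is handed in: Mould on the outline (centre within 10 mm each way, square within 11 degrees, handle to the front), held by the platen, wound half a turn past contact (0.35 to 0.65 turn: 5.6 to 10.4 mm of platen spring travel); catch out by at least 14 mm; crank at rest (x of mould_mid in the frame of press_bed between -0.01 and 0.01 m and y of mould_mid in the frame of press_bed between -0.01 and 0.01 m and z of mould_mid in the frame of press_bed between 0.009 and 0.015 m and angle between the x axis of mould_mid and the x axis of press_bed, either way round below 0.2 rad and x of mould_handle in the frame of press_bed below -0.04 m and value of joint catch above 0.014 m and value of joint platen between 0.0056 and 0.0104 m and contact force between platen and mould above 10 N and velocity of joint crank between -0.05 and 0.05 rad/s); the robot touches nothing.
It fails at once if the open tip box is pushed more than 20 mm or tipped (distance of tipbox_mid from where it was at the start of the episode above 0.02 m or angle between tipbox_mid's own z axis and vertical above 0.35 rad).
It fails at once if the white bottle is pushed more than 20 mm or tipped (distance of bottle_a_mid from where it was at the start of the episode above 0.02 m or angle between bottle_a_mid's own z axis and vertical above 0.35 rad).
It fails at once if the grey bottle is pushed more than 20 mm or tipped (distance of bottle_b_mid from where it was at the start of the episode above 0.02 m or angle between bottle_b_mid's own z axis and vertical above 0.35 rad).
It fails at once if the amber jar is pushed more than 20 mm or tipped (distance of jar_mid from where it was at the start of the episode above 0.02 m or angle between jar_mid's own z axis and vertical above 0.35 rad).
It fails at once if the mould is overpressed (0.75 turn or more past contact) (value of joint platen above 0.012 m).
It also fails if it takes over 72 s, if anything falls off the work surface, if the arm or the gripper's body presses on something with over 40 N, if the wrist force passes 120 N, or if a joint passes its speed limit or range.

## Working session

There is one attempt and no reset: what is moved stays moved. The work goes in short steps, each a Python script; the robot and the scene stay as the last script left them, time stands still between calls to the robot, and variables do not carry over. Pictures are saved under pics/ and viewed, and the job is handed in when it is done.

```bash
ls; mkdir -p pics; cat > h.py <<'E'
import numpy as np, cv2
from station import robot, fingers, vision, workorder, recognise
def snap(cam,name,scale=1.5):
    im=vision.grab_frame(cam); cv2.imwrite('pics/raw_'+name+'.png',im[:,:,::-1])
    cv2.imwrite('pics/'+name+'.png',cv2.resize(im[:,:,::-1],None,fx=scale,fy=scale,interpolation=cv2.INTER_CUBIC)); return im
def proj(cam,P):
    c=vision.calibration(cam);E=np.array(c['extrinsics']);K=np.array(c['mtx']);P=np.atleast_2d(P)
    q=P@E[:3,:3].T+E[:3,3]; s=np.stack([q[:,0]/-q[:,2],-q[:,1]/-q[:,2]],1)
    s=s*(1+c['k1']*(s**2).sum(1,keepdims=True)); return s@K[:2,:2].T+K[:2,2]
def ray(cam,uv):
    c=vision.calibration(cam);E=np.array(c['extrinsics']);K=np.array(c['mtx'])
    d=np.linalg.solve(K,np.array([uv[0],uv[1],1.]))[:2];s=d.copy()
    for _ in range(30): s=d/(1+c['k1']*(s@s))
    v=np.array([s[0],-s[1],-1.]); R=E[:3,:3]; o=-R.T@E[:3,3]; v=R.T@v; return o,v/np.linalg.norm(v)
def onz(cam,uv,z):
    o,v=ray(cam,uv); return o+v*(z-o[2])/v[2]
def tri(a,b):
    (o1,v1),(o2,v2)=a,b
    A=np.stack([v1,-v2],1); t=np.linalg.lstsq(A,o2-o1,rcond=None)[0]
    p,q=o1+t[0]*v1,o2+t[1]*v2; return (p+q)/2,np.linalg.norm(p-q)
E
python3 - <<'E'
from h import *
snap('side','s0');snap('top','t0')
for c in('side','top'):
    k=vision.calibration(c);print(c,np.round(k['mtx'],1).tolist(),k['k1'],np.round(-np.array(k['extrinsics'])[:3,:3].T@np.array(k['extrinsics'])[:3,3],3),np.round(np.array(k['extrinsics'])[:3,:3],2).tolist())
    for n in 'press_bed crosshead_mid platen_face crank_axis crank_knob catch_knob mould_mid mould_handle stand_top tipbox_mid bottle_a_mid jar_mid'.split():
        print(n,[(np.round(d['rect']).astype(int).tolist(),round(d['p'],2)) for d in recognise(n,c)[:3]])
print(robot.current_time_s())
E
```

```text
pics
side [[444.5, 0.0, 258.2], [0.0, 444.5, 190.3], [0.0, 0.0, 1.0]] -0.1482014691348222 [-0.232 -0.426  0.941] [[0.5, -0.86, -0.01], [0.55, 0.32, 0.77], [-0.66, -0.39, 0.64]]
press_bed [([279, 203, 90, 112], 0.57)]
crosshead_mid [([278, 206, 94, 111], 0.81), ([278, 207, 24, 10], 0.29)]
platen_face [([277, 210, 24, 10], 0.55)]
crank_axis [([279, 204, 89, 110], 0.96), ([307, 177, 31, 17], 0.24)]
crank_knob [([258, 157, 9, 13], 0.46), ([181, 215, 38, 31], 0.18)]
catch_knob [([306, 179, 35, 18], 0.63)]
mould_mid [([386, 309, 36, 30], 0.68)]
mould_handle [([388, 307, 32, 37], 0.55), ([280, 205, 90, 114], 0.24)]
stand_top [([386, 307, 41, 43], 0.87)]
tipbox_mid [([181, 213, 42, 32], 0.88), ([278, 204, 97, 113], 0.39)]
bottle_a_mid [([359, 284, 20, 33], 0.74), ([279, 205, 94, 111], 0.68)]
jar_mid [([279, 207, 93, 114], 0.66), ([221, 216, 16, 25], 0.55)]
top [[349.1, 0.0, 260.3], [0.0, 349.1, 191.5], [0.0, 0.0, 1.0]] -0.01651529840161381 [0.425 0.015 1.065] [[-0.02, -1.0, -0.02], [0.99, -0.02, 0.13], [-0.13, -0.02, 0.99]]
press_bed [([276, 176, 95, 76], 0.63), ([370, 205, 23, 12], 0.42)]
crosshead_mid [([278, 178, 95, 75], 0.69), ([266, 170, 41, 23], 0.23)]
platen_face []
crank_axis [([275, 178, 97, 74], 0.84), ([392, 215, 31, 32], 0.58)]
crank_knob [([251, 170, 14, 9], 0.56)]
catch_knob [([306, 158, 36, 17], 0.41)]
mould_mid [([401, 226, 21, 42], 0.61)]
mould_handle [([264, 170, 39, 22], 0.68), ([402, 225, 23, 37], 0.63)]
stand_top [([392, 214, 34, 31], 0.72)]
tipbox_mid [([171, 209, 34, 40], 0.72)]
bottle_a_mid [([370, 206, 23, 15], 0.74)]
jar_mid [([213, 189, 18, 16], 0.61)]
1.3
```

View pics/s0.png

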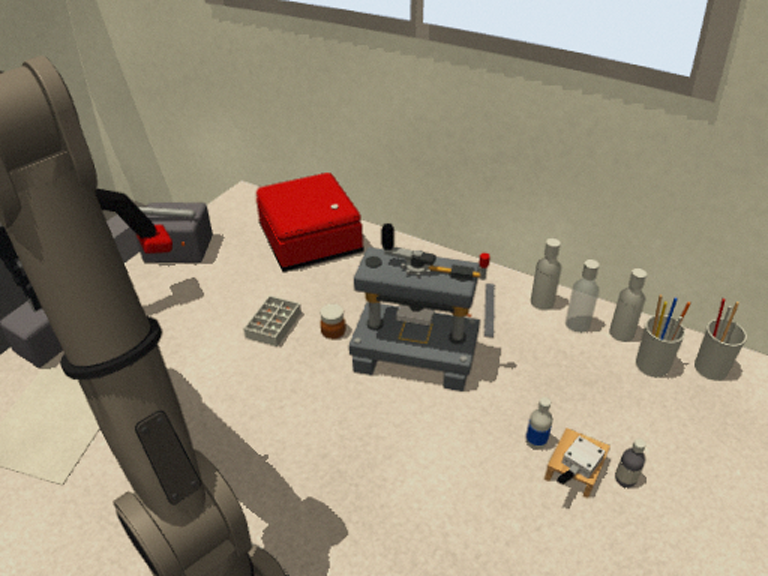

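View pics/t0.png

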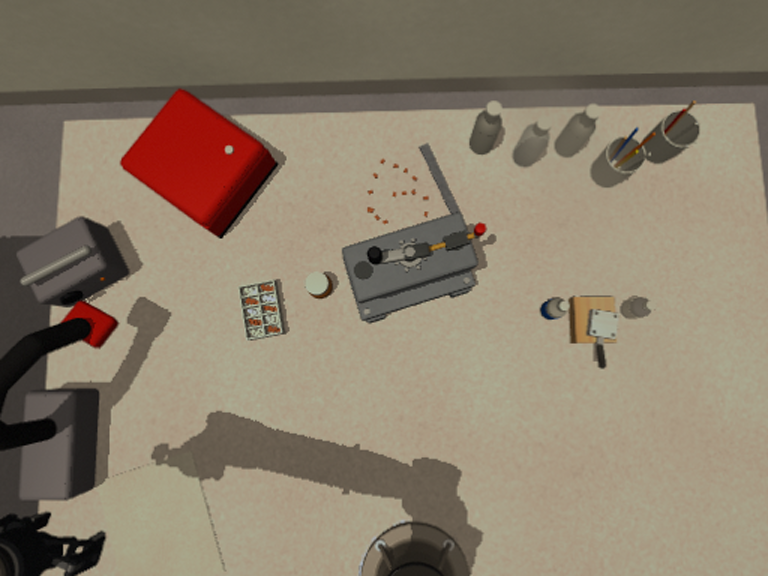

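The side view shows the press around (415,310), the stand and mould around (580,455), and the red catch knob at (484,260), all in 1.5x pixels. The top view shows the crank grip at (376,255), the catch knob at (480,229) and the mould at (603,324). I'll zoom in to measure these.

```bash
python3 - <<'E'
from h import *
def crop(f,x0,y0,x1,y1,s,o):
    im=cv2.imread('pics/raw_'+f+'.png')[y0:y1,x0:x1]
    cv2.imwrite('pics/'+o+'.png',cv2.resize(im,None,fx=s,fy=s,interpolation=cv2.INTER_CUBIC))
crop('s0',225,140,335,265,4.8,'s0p');crop('t0',220,130,340,225,6,'t0p')
crop('s0',340,260,440,335,8,'s0m');crop('t0',355,185,445,250,8,'t0m')
E
```

```text
(no output)
```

View pics/s0p.png

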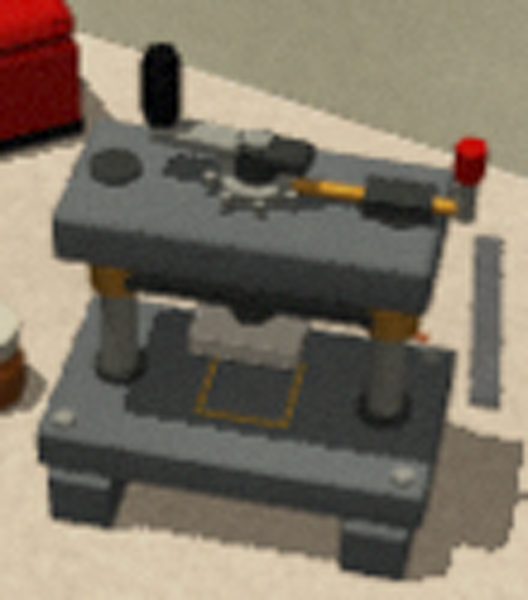

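View pics/t0p.png

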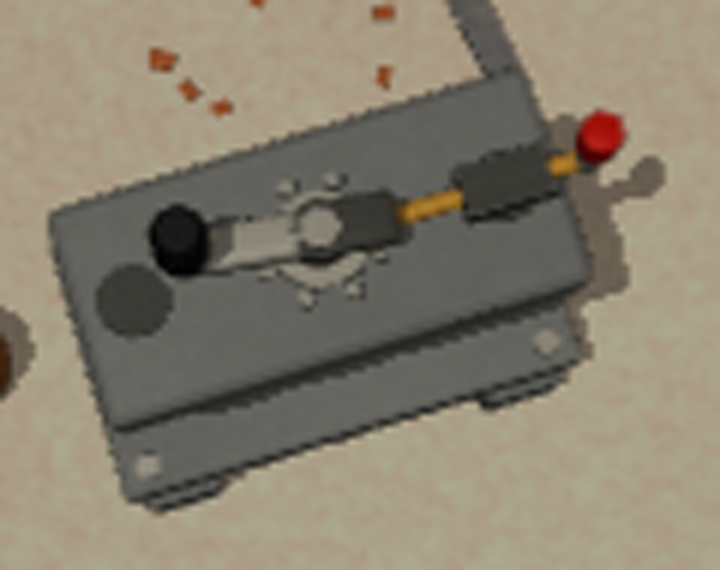

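View pics/s0m.png

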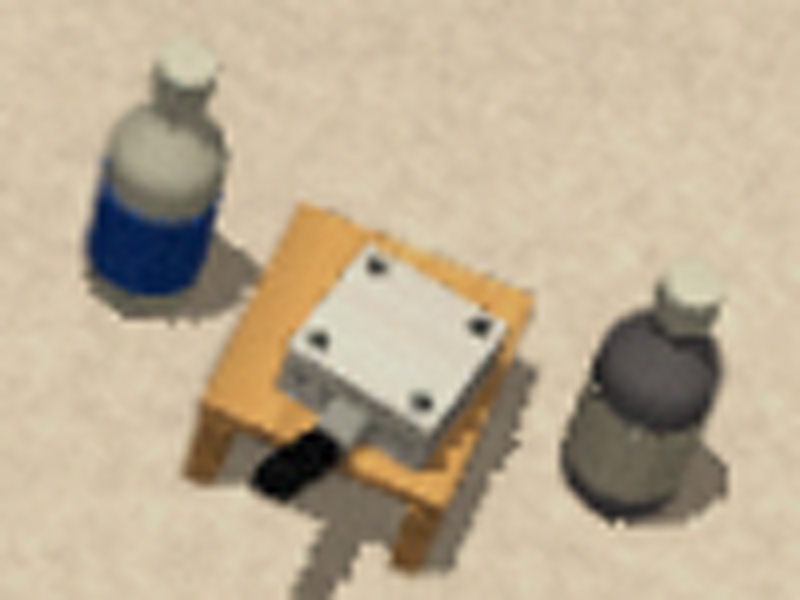

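View pics/t0m.png

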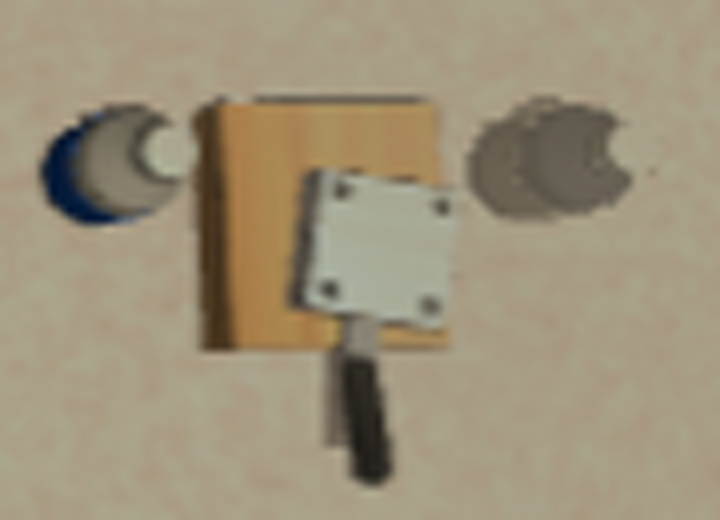

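```bash
cat > fit.py <<'E'
from h import *
from scipy.optimize import least_squares
def px(l,s,x0,y0): return (np.array(l,float)+.5)/s-.5+[x0,y0]
SP=lambda *p:px(p,4.8,225,140)
TP=lambda *p:px(p,6,220,130)
SM=lambda *p:px(p,8,340,260)
TM=lambda *p:px(p,8,355,185)
def W(p,L):
    c,s=np.cos(p[2]),np.sin(p[2]);L=np.array(L,float);o=L.copy()
    o[:,0]=p[0]+c*L[:,0]-s*L[:,1];o[:,1]=p[1]+s*L[:,0]+c*L[:,1]
    if len(p)>3:o[:,2]+=p[3]
    return o
def fit(sets,p0):
    f=lambda p:np.concatenate([(proj(c,W(p,L))-uv).ravel() for c,L,uv in sets])
    r=least_squares(f,p0,loss='soft_l1',f_scale=.7);return r.x,[np.round(proj(c,W(r.x,L))-uv,1).tolist() for c,L,uv in sets]
E
python3 - <<'E'
from fit import *
side=('side',[[-.048,.105,.22],[-.048,-.105,.22],[-.048,.105,.186],[-.048,-.105,.186],[-.065,.115,.07],[-.065,-.115,.07],[-.027,.027,.07],[-.027,-.027,.07],[0,-.115,.26],[.048,.105,.22]],
 SP([55,213],[440,265],[55,258],[430,308],[40,437],[430,497],[197,413],[285,424],[470,161],[93,122]))
top=('top',[[.048,.105,.22],[.048,-.105,.22],[-.048,-.105,.22],[-.048,.105,.22],[-.065,.115,.07],[-.065,-.115,.07],[0,-.115,.26],[0,0,.258]],
 TP([50,215],[520,72],[590,282],[118,428],[130,500],[583,358],[600,138],[320,228]))
for S in ([side,top],[side],[top]):
    p,r=fit(S,[.5,0,.2]);print(np.round(p,4),np.rad2deg(p[2]));[print(x) for x in r]
p,r=fit([side,top],[.5,0,.2,0]);print(np.round(p,4))
C=[[.025,.025,.064],[.025,-.025,.064],[-.025,-.025,.064],[-.025,.025,.064]]
ms=('side',C,SM([372,243],[507,323],[425,434],[290,345]));mt=('top',C,TM([320,172],[457,189],[441,328],[305,308]))
for S in ([ms,mt],[ms],[mt]):
    p,r=fit(S,[.4,-.3,0]);print('mould',np.round(p,4),np.rad2deg(p[2]));[print(x) for x in r]
p,r=fit([ms,mt],[.4,-.3,0,0]);print(np.round(p,4),r)
for a,b in zip(ms[2],mt[2]): print(tri(ray('side',a),ray('top',b)))
# crank knob
k=tri(ray('side',SP([160,84])[0]),ray('top',TP([180,240])[0]));print('knob',k)
k=tri(ray('side',SP([470,161])[0]),ray('top',TP([600,138])[0]));print('catch',k)
# bystanders
print('bottleA top',tri(ray('side',SM([188,62])[0]),ray('top',TM([170,150])[0])))
print('bottleB top',tri(ray('side',SM([692,283])[0]),ray('top',TM([640,165])[0])))
S=('side',[[-.045,.04,.04],[.045,.04,.04],[.045,-.04,.04],[-.045,-.04,.04]],SM([203,400],[300,205],[535,297],[445,500]))
T=('top',S[1],TM([225,348],[220,103],[437,103],[450,347]));print('stand',fit([S,T],[.4,-.3,0]))
E
```

```text
[ 0.5871 -0.0012  0.2949] 16.895407616950408
[[-1.4, 0.8], [-1.1, 1.6], [-0.9, 1.4], [0.0, 2.8], [-1.1, -0.7], [-0.4, 0.2], [-0.0, 0.0], [0.5, 0.7], [0.3, -0.1], [0.2, -1.5]]
[[-1.3, -0.5], [0.9, -2.5], [2.0, -1.3], [-1.0, 0.7], [-0.2, 0.7], [0.7, -0.4], [0.2, -0.7], [0.4, -0.6]]
[ 0.5893 -0.0006  0.3093] 17.72172699444085
[[-1.0, 0.6], [-0.5, 0.7], [-0.5, 1.3], [0.5, 1.9], [-0.7, -0.8], [0.2, -0.8], [0.3, -0.4], [0.8, 0.1], [0.5, -1.0], [0.0, -1.7]]
[ 5.859e-01 -5.000e-04  2.876e-01] 16.478922345938333
[[-1.5, -0.4], [0.9, -1.8], [1.7, -0.5], [-1.5, 1.0], [-0.6, 0.9], [0.4, 0.3], [0.0, 0.1], [0.1, -0.1]]
[ 0.5867 -0.0013  0.2945  0.0009]
mould [ 0.4769 -0.3701 -0.1835] -10.512350937668609
[[-1.1, -0.2], [-0.1, 0.1], [0.4, -0.4], [-0.9, -0.1]]
[[0.2, -0.4], [0.6, 0.3], [0.6, 0.3], [0.0, -0.1]]
mould [ 0.4769 -0.3711 -0.2063] -11.820683450650527
[[-0.4, -0.0], [0.4, 0.5], [0.5, -0.2], [-0.6, -0.2]]
mould [ 0.477  -0.3691 -0.1668] -9.556316292844766
[[-0.3, -0.3], [0.1, 0.1], [0.4, 0.1], [-0.2, 0.0]]
[ 0.4776 -0.3703 -0.1847 -0.0015] [[[-1.0, 0.1], [-0.0, 0.3], [0.4, -0.2], [-0.8, 0.1]
[... 224 characters left out ...]
rray([ 0.44858919, -0.38962639,  0.0609475 ]), np.float64(0.0002881732831861424))
(array([ 0.45718174, -0.34205939,  0.06354647]), np.float64(0.0022812454455771454))
knob (array([0.57808889, 0.05405435, 0.27723617]), np.float64(0.0006290841094489014))
catch (array([ 0.6187392 , -0.11085039,  0.26061115]), np.float64(0.00039307094669009305))
bottleA top (array([ 0.51017641, -0.28315637,  0.10704462]), np.float64(0.00047702324457005494))
bottleB top (array([ 0.50228881, -0.44471501,  0.10563204]), np.float64(0.0019809753326741203))
stand (array([ 0.48767633, -0.36268355, -0.01600243]), [[[-0.9, -0.1], [-0.3, -1.0], [0.0, -0.2], [-0.2, 0.9]], [[0.9, 0.0], [0.1, -0.1], [0.3, -0.2], [0.3, 0.1]]])
```

```bash
cat > plan.py <<'E'
from fit import *
from scipy.spatial.transform import Rotation as Ro
PR=np.array([.587,-.001,np.deg2rad(17.0)]); MO=np.array([.477,-.370,np.deg2rad(-10.5)])
def ori(psi,th,flip=1):
    z=np.array([np.sin(th)*np.cos(psi),np.sin(th)*np.sin(psi),-np.cos(th)]);y=flip*np.array([-np.sin(psi),np.cos(psi),0])
    R=np.stack([np.cross(y,z),y,z],1); return R,Ro.from_matrix(R).as_euler('xyz',degrees=True).tolist()
def L2W(p,l): return W(p[:3],[l])[0]
def tcp_for_mould(p,zmid,th,flip,dx=0,dz=0):
    """TCP so that a mould with pose p (x,y,yaw) and centre height zmid has its handle at the grasp point"""
    R,o=ori(p[2],th,flip); h=L2W(p,[-.072+dx,0,zmid+.020+dz]); return (h+.002*R[:,2]).tolist(),o,R
E
python3 - <<'E'
from plan import *
print(robot.current_eef_rot(),robot.tip_reach)
for thd in (30,35,40,45):
  th=np.deg2rad(thd)
  for fl in (1,-1):
    out=[]
    for p,z in ((MO,.052),(MO,.152)):
        t,o,R=tcp_for_mould(p,z,th,fl);j=robot.inverse_kinematics(t,o);out.append(None if j is None else np.round(j).astype(int).tolist())
    for dx,z in((-.13,.09),(0,.09),(0,.082)):
        q=PR.copy();q[:2]=L2W(PR,[dx,0,0])[:2]
        t,o,R=tcp_for_mould(q,z,th,fl);j=robot.inverse_kinematics(t,o);out.append(None if j is None else np.round(j).astype(int).tolist())
    print(thd,fl,out)
for yaw in (17,-163,107,-73):
    print(yaw,[robot.inverse_kinematics(L2W(PR,l).tolist(),[180,0,yaw]) is not None and np.round(robot.inverse_kinematics(L2W(PR,l).tolist(),[180,0,yaw])).tolist() for l in([0,-.115,.265],[0,-.137,.265],[0,.055,.278],[.055,0,.278],[-.055,0,.278],[0,.055,.35])])
# platen height
for L,uv in (([-.027,.032],[190,352]),([-.027,-.032],[298,368]),):
    w=L2W(PR,L+[0]);u=SP(uv)[0]
    from scipy.optimize import brentq
    print('platen z',brentq(lambda z:proj('side',[[w[0],w[1],z]])[0,1]-u[1],0,.3),proj('side',[[w[0],w[1],.115]]),u)
# overlay
im=cv2.imread('pics/raw_s0.png');s=5;x0,y0=225,140
big=cv2.resize(im[y0:265,x0:335],None,fx=s,fy=s,interpolation=cv2.INTER_CUBIC)
def poly(l):
    q=(proj('side',W(PR,l))-[x0,y0]+.5)*s-.5;cv2.polylines(big,[np.round(q).astype(int)],True,(0,255,0),1)
def rect(hx,hy,z): poly([[-hx,-hy,z],[-hx,hy,z],[hx,hy,z],[hx,-hy,z]])
rect(.048,.105,.22);rect(.048,.105,.186);rect(.065,.115,.07);rect(.027,.027,.07);rect(.027,.032,.115);rect(.027,.032,.129)
cv2.imwrite('pics/ov.png',big)
E
```

```text
[1.79997851e+02 3.48209907e-03 1.61797184e+02] 0.017
30 1 [[77, 21, -30, 123, -30, 18, 158], [70, 9, -20, 118, -29, 34, 152], [-39, -9, 58, 143, -29, 20, 153], [-38, 13, 53, 129, -60, 28, 170], [-37, 14, 52, 130, -63, 28, 173]]
30 -1 [[1, 31, 65, 126, -80, 49, 18], [-5, 13, 65, 120, -52, 45, -8], [-53, -17, 68, 143, -4, 18, -52], [-24, 10, 37, 129, -54, 24, -16], [-18, 11, 30, 129, -55, 23, -14]]
35 1 [[27, 20, 32, 128, -81, 35, -155], [82, 9, -31, 121, -39, 30, 163], [81, -2, -53, 143, -67, 28, -166], [38, 11, -30, 131, -51, 13, 165], [-36, 14, 54, 134, -81, 28, -169]]
35 -1 [[27, 20, 32, 128, -81, 35, 25], [-3, 12, 65, 124, -61, 43, 2], [-27, -7, 51, 146, -57, 20, 3], [-49, 19, 71, 134, -82, 36, 11], [-33, 13, 49, 134, -80, 27, 11]]
40 1 [[91, 24, -40, 129, -78, 13, -149], [0, 12, 65, 127, -71, 44, -166], None, None, None]
40 -1 [[91, 24, -40, 129, -78, 13, 31], [0, 12, 65, 127, -71, 44, 14], None, None, None]
45 1 [[8, 37, 64, 135, 256, 65, -136], [3, 14, 65, 130, -81, 47, -155], None, [61, 17, -51, 137, 231, 12, -111], [61, 19, -51, 138, 223, 12, -102]]
45 -1 [[8, 37, 64, 135, 25
[... 728 characters left out ...]
6.0, 46.0], [-21.0, 37.0, 58.0, 70.0, -31.0, 88.0, 49.0], [-35.0, 23.0, 41.0, 81.0, -15.0, 82.0, 23.0], [-27.0, 32.0, 42.0, 69.0, -21.0, 87.0, 29.0], [-35.0, 19.0, 47.0, 87.0, -14.0, 80.0, 30.0], [-34.0, 22.0, 41.0, 72.0, -14.0, 91.0, 22.0]]
-73 [[-26.0, 38.0, 64.0, 72.0, -34.0, 89.0, -130.0], [-23.0, 40.0, 64.0, 70.0, -35.0, 90.0, -128.0], [-48.0, 30.0, 65.0, 81.0, -27.0, 85.0, -147.0], [-36.0, 39.0, 64.0, 69.0, -35.0, 91.0, -142.0], [-45.0, 24.0, 65.0, 87.0, -22.0, 82.0, -143.0], [-46.0, 28.0, 64.0, 72.0, -25.0, 94.0, -149.0]]
platen z 0.11742790661220895 [[263.83479456 213.58990648]] [264.1875 212.9375]
platen z 0.11809909231003696 [[286.73535107 217.10540191]] [286.6875     216.27083333]
```

View pics/ov.png

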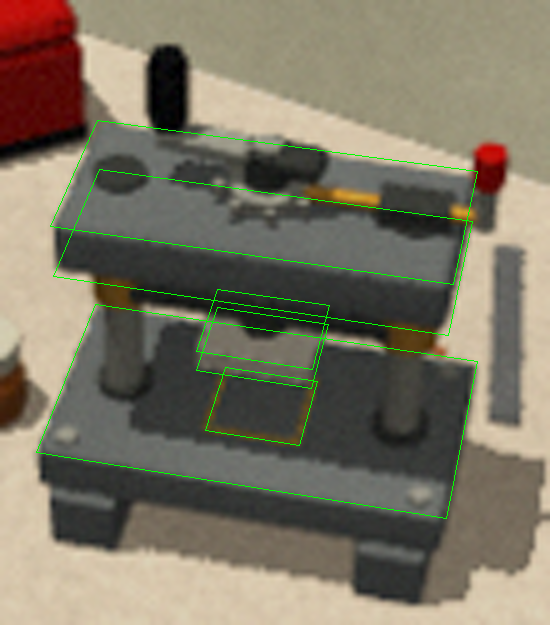

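The overlay matches the base, outline and crosshead. The platen face is at about 0.117 m, so the gap to the mould is about 23 mm. I'll go to a safe pose over the stand's near side and check the tilted-tool branches from there.

```bash
python3 - <<'E'
from plan import *
fingers.gripper_to(0.5)
robot.move_to([.33,.15,.45],[180,0,170])
robot.move_to([.36,-.28,.35],[180,0,170])
print(np.round(robot.current_joint_positions()),robot.current_time_s())
for thd in (25,28,30,32,35):
  th=np.deg2rad(thd)
  for fl in (1,-1):
    out=[]
    for p,z in ((MO,.052),(MO,.152)):
        t,o,R=tcp_for_mould(p,z,th,fl);j=robot.inverse_kinematics(t,o);out.append(None if j is None else np.round(j).astype(int).tolist())
    for dx,z in((-.13,.09),(0,.09),(0,.082)):
        q=PR.copy();q[:2]=L2W(PR,[dx,0,0])[:2]
        t,o,R=tcp_for_mould(q,z,th,fl);j=robot.inverse_kinematics(t,o);out.append(None if j is None else np.round(j).astype(int).tolist())
    print(thd,fl,out)
E
```

```text
[-28.   9.  74.  90.  -8.  87. 126.] 5.075
25 1 [[31, 19, 22, 121, -49, 30, 171], [-11, 19, 73, 116, -50, 51, 168], [-4, -3, 22, 139, -30, 27, 150], [-48, 18, 65, 126, -55, 36, 163], [-47, 20, 65, 126, -58, 36, 166]]
25 -1 [[-1, 31, 65, 122, -71, 48, 8], [-6, 15, 65, 116, -45, 48, -16], [-32, -6, 49, 139, -22, 25, -37], [-51, 21, 70, 126, -58, 39, -14], [-50, 22, 69, 126, -61, 38, -12]]
28 1 [[50, 18, 1, 123, -47, 25, 171], [-9, 17, 71, 119, -52, 48, 172], [-2, -4, 22, 141, -38, 25, 160], [-47, 17, 65, 128, -61, 34, 170], [-47, 19, 65, 128, -64, 34, 173]]
28 -1 [[0, 31, 65, 124, -76, 49, 14], [-5, 14, 65, 119, -49, 46, -11], [-34, -7, 52, 141, -28, 23, -30], [-50, 19, 69, 128, -63, 36, -8], [-49, 20, 68, 129, -66, 36, -6]]
30 1 [[60, 18, -10, 124, -48, 22, 174], [-6, 14, 67, 120, -53, 45, 173], [10, -3, 11, 142, -47, 25, 169], [-39, 13, 54, 129, -61, 28, 170], [-38, 14, 54, 130, -64, 29, 174]]
30 -1 [[1, 31, 65, 126, -80, 49, 18], [-5, 13, 65, 120, -52, 45, -8], [-36, -8, 55, 143, -32, 21, -25], [-49, 18, 69, 130, -68, 35, -3], [-48, 20, 68, 130, -71, 35, -1]]
32 1 [[78, 21, -30, 125, -40, 16, 168], [5, 10, 54, 121, -51, 41, 172], [-20, -6, 42, 144, -48, 22, 172], [-29, 11, 43, 131, -63, 25, 174], [-10, 10, 22, 131, -60, 21, 172]]
32 -1 [[9, 26, 54, 127, -80, 43, 20], [-4, 13, 65, 121, -55, 44, -4], [-39, -10, 59, 144, -36, 19, -19], [-49, 18, 68, 131, -73, 34, 2], [-48, 19, 68, 132, -76, 35, 5]]
35 1 [[27, 20, 32, 128, -81, 35, -155], [34, 7, 22, 123, -51, 35, 173], [94, -2, -64, 143, -68, 29, -166], [29, 10, -20, 131, -57, 14, 171], [38, 12, -30, 131, -55, 11, 170]]
35 -1 [[27, 20, 32, 128, -81, 35, 25], [-3, 12, 65, 124, -61, 43, 2], [-41, -11, 63, 146, -46, 17, -7], [-48, 17, 68, 133, -81, 34, 11], [-36, 14, 54, 134, -81, 28, 11]]
```

```bash
python3 - <<'E'
from plan import *
th=np.deg2rad(28)
t,o,R=tcp_for_mould(MO,.052,th,-1)
pre=(np.array(t)-.07*R[:,2]).tolist()
robot.move_to(pre,o);print(np.round(robot.current_joint_positions()))
robot.line_to(t,velocity=.06)
print(np.round(robot.current_joint_positions()),np.round(robot.current_tool_pos()-np.array(t),4),robot.current_contact_force(),robot.current_time_s())
snap('side','s1');snap('top','t1')
im=cv2.imread('pics/raw_s1.png')[240:345,330:450];cv2.imwrite('pics/s1c.png',cv2.resize(im,None,fx=5,fy=5,interpolation=2))
im=cv2.imread('pics/raw_t1.png')[180:260,340:450];cv2.imwrite('pics/t1c.png',cv2.resize(im,None,fx=5,fy=5,interpolation=2))
E
```

```text
[ -2.  16.  65. 124. -56.  44.  -0.]
[  6.  26.  55. 124. -72.  42.  11.] [-0.     -0.0002  0.0003] [-0.14988165 -0.74611172 -0.34763407] 8.2917
```

View pics/s1c.png

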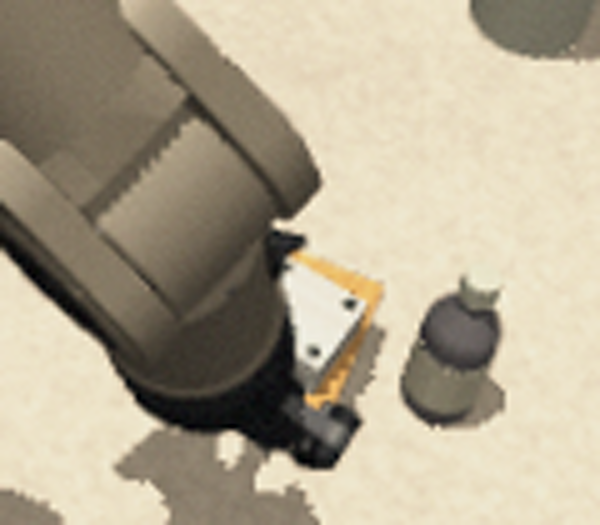

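View pics/t1c.png

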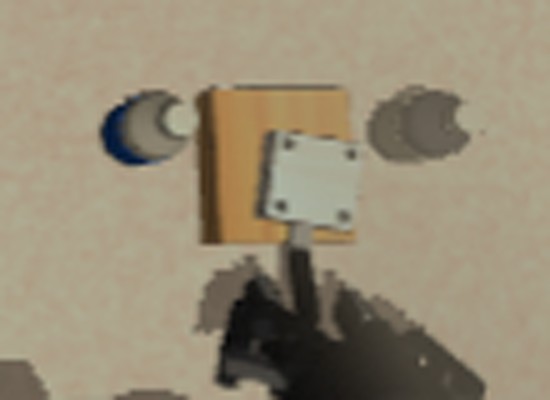

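View pics/s1.png

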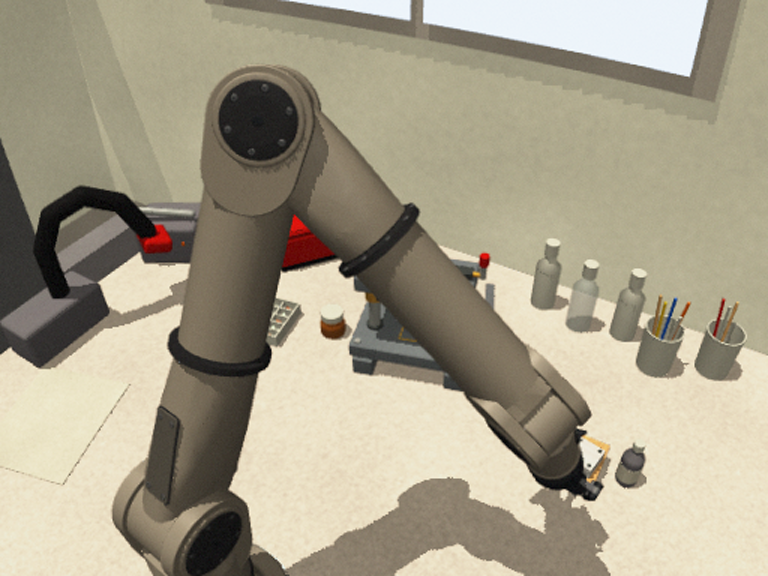

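The top view shows the handle at (303,285) in the crop, between the two fingers at (255,300) and (345,310). I'll grip, lift a little and check.

```bash
python3 - <<'E'
from plan import *
fingers.gripper_to(0.0,force=80);print('gap',robot.current_finger_gap()*85)
th=np.deg2rad(28)
t,o,R=tcp_for_mould(MO,.052,th,-1)
robot.line_to([t[0],t[1],t[2]+.11],velocity=.1)
print(robot.current_finger_gap()*85,robot.current_contact_force(),np.round(robot.current_joint_positions()),robot.current_time_s())
snap('side','s2');snap('top','t2')
im=cv2.imread('pics/raw_s2.png')[240:345,330:450];cv2.imwrite('pics/s2c.png',cv2.resize(im,None,fx=5,fy=5,interpolation=2))
im=cv2.imread('pics/raw_t2.png')[180:260,340:450];cv2.imwrite('pics/t2c.png',cv2.resize(im,None,fx=5,fy=5,interpolation=2))
E
```

```text
gap 10.620424272498562
10.51953310612659 [ 0.02578154 -0.90572512 -2.28887023] [ -8.  14.  69. 118. -48.  47. -12.] 10.025
```

View pics/s2c.png

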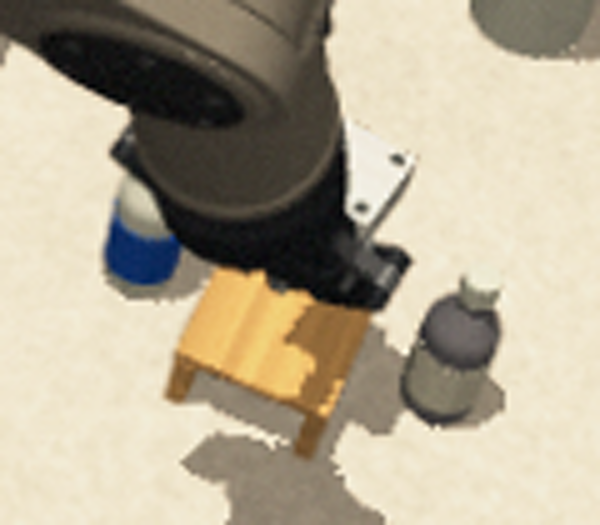

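View pics/t2c.png

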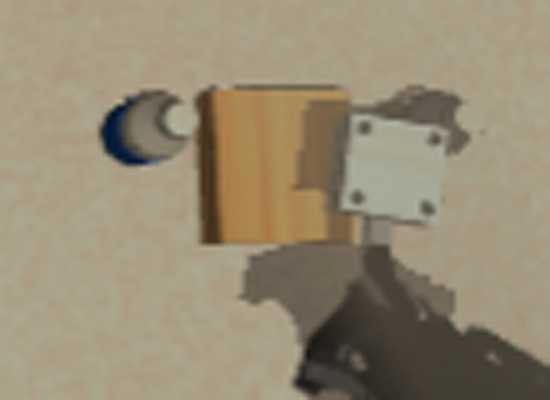

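```bash
python3 - <<'E'
from plan import *
T2=lambda *p:px(p,5,340,180);S2=lambda *p:px(p,5,330,240)
C=np.array([[.025,.025,.174],[.025,-.025,.174],[-.025,-.025,.174],[-.025,.025,.174]])
mt=('top',C,T2([352,112],[449,130],[436,224],[342,207]))
p,r=fit([mt],[.47,-.37,0]);print(p,np.rad2deg(p[2]),r)
ho=np.array([[.018,.018,.174],[.018,-.018,.174],[-.018,-.018,.174],[-.018,.018,.174]])
print(fit([('top',C,mt[2])],[.47,-.37,0,0]))
# screws: same fit on initial vs now; right screws in side
a=tri(ray('side',S2([398,160])[0]),ray('top',T2([436,139])[0]));b=tri(ray('side',S2([361,207])[0]),ray('top',T2([428,208])[0]));print(a,b)
a0=tri(ray('side',SM([480,327])[0]),ray('top',TM([442,206])[0]));b0=tri(ray('side',SM([421,402])[0]),ray('top',TM([430,304])[0]));print(a0,b0)
E
```

```text
[ 0.47670235 -0.36880024 -0.19931884] -11.420128382036266 [[[-0.0, -0.2], [0.1, -0.3], [0.3, 0.3], [-0.5, 0.2]]]
(array([ 0.47803673, -0.37875941, -0.19878777, -0.02300964]), [[[0.2, 0.1], [-0.1, -0.1], [0.1, 0.0], [-0.2, -0.0]]])
(array([ 0.49125931, -0.3918299 ,  0.17220763]), np.float64(0.0002583636039443304)) (array([ 0.45625202, -0.38485132,  0.17257256]), np.float64(0.00015409308889699657))
(array([ 0.49200234, -0.39222187,  0.06374762]), np.float64(0.0003110438106954884)) (array([ 0.45703936, -0.38512114,  0.06370899]), np.float64(0.0004881179023967918))
```

The mould is held flat. Both screws sit at 0.172 m, the yaw is about -11.2°, and it has not slipped. I'll carry it to the front of the press.

```bash
python3 - <<'E'
from plan import *
th=np.deg2rad(28)
def at(dx,z):
    q=PR.copy();q[2]+=np.deg2rad(.7);q[:2]=L2W(PR,[dx,0,0])[:2];return tcp_for_mould(q,z,th,-1)[:2]
def go(dx,z,v,**k):
    t,o=at(dx,z); r=robot.line_to(t,o,velocity=v,**k);print(dx,z,r,np.round(robot.current_joint_positions()),round(robot.current_time_s(),2),np.round(robot.current_contact_force(),1));
try: go(-.115,.162,.13)
except robot.PlanningError as e:
    print('line failed',e); t,o=at(-.115,.162); j=robot.inverse_kinematics(t,o); print(j)
E
```

```text
-0.115 0.162 False [-25. -14.  38. 133. -10.  34. -51.] 12.59 [ 0.5 -0.6 -2.8]
```

```bash
cat > mv.py <<'E'
from plan import *
th=np.deg2rad(28)
def at(dx,z,dy=0,dyaw=0.7):
    q=PR.copy();q[2]+=np.deg2rad(dyaw);q[:2]=L2W(PR,[dx,dy,0])[:2];return tcp_for_mould(q,z,th,-1)[:2]
def go(dx,z,v,dy=0,dyaw=.7,**k):
    t,o=at(dx,z,dy,dyaw); r=robot.line_to(t,o,velocity=v,**k);print(dx,z,r,np.round(robot.current_joint_positions()),round(robot.current_time_s(),2),np.round(robot.current_contact_force(),1));return r
E
python3 - <<'E'
from mv import *
go(-.115,.092,.08)
go(0,.0905,.06,f_stop=12)
snap('side','s3');snap('top','t3')
im=cv2.imread('pics/raw_s3.png')[140:265,225:335];cv2.imwrite('pics/s3c.png',cv2.resize(im,None,fx=4.8,fy=4.8,interpolation=2))
E
```

```text
-0.115 0.092 False [-37.  -5.  55. 140. -31.  23. -27.] 13.62 [ 0.3  0.1 -1.6]
0 0.0905 False [-38.  14.  54. 128. -55.  30. -15.] 15.68 [-0.1  0.5 -1.9]
```

View pics/s3c.png

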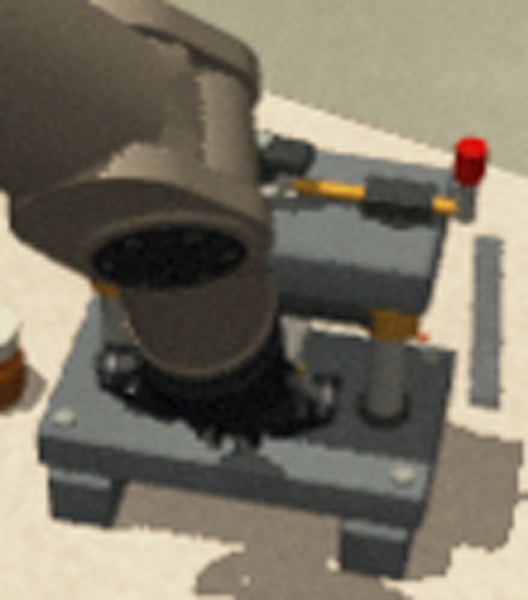

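View pics/t3.png

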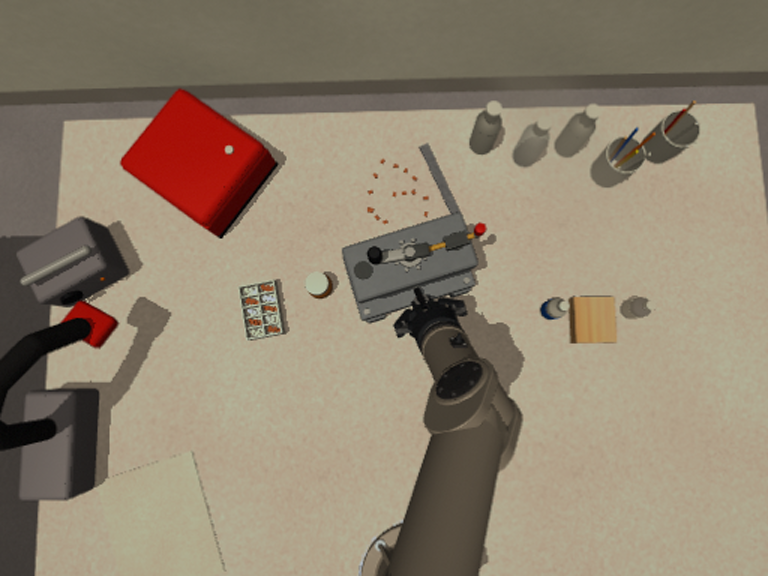

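The gripper hides the mould, and there were no contact forces on the way in. I'll lower it until it touches, release and back out.

```bash
python3 - <<'E'
from mv import *
r=go(0,.078,.015,f_stop=5)
t,o=at(0,.082);print('height vs nominal mm',(robot.current_tool_pos()[2]-t[2])*1e3)
fingers.gripper_to(0.5);print(robot.current_contact_force(),robot.current_time_s())
R,_=ori(PR[2],th,-1)
p=np.array(robot.current_tool_pos())
robot.line_to((p-.09*R[:,2]).tolist(),velocity=.1)
robot.line_to((p-.09*R[:,2]+[-.03,0,.12]).tolist(),velocity=.25)
print(robot.current_time_s(),np.round(robot.current_joint_positions()))
snap('side','s4');snap('top','t4')
im=cv2.imread('pics/raw_s4.png')[140:265,225:335];cv2.imwrite('pics/s4c.png',cv2.resize(im,None,fx=4.8,fy=4.8,interpolation=2))
im=cv2.imread('pics/raw_t4.png')[130:225,220:340];cv2.imwrite('pics/t4c.png',cv2.resize(im,None,fx=6,fy=6,interpolation=2))
E
```

```text
0 0.078 True [-37.  15.  52. 128. -58.  30. -12.] 16.38 [-2.  -0.1  4.3]
height vs nominal mm 0.18959979725162446
[ 0.43372348 -0.23806531 -0.67510296] 16.7833
18.6083 [-27. -16.  31. 118.  -3.  51. -66.]
```

View pics/s4c.png

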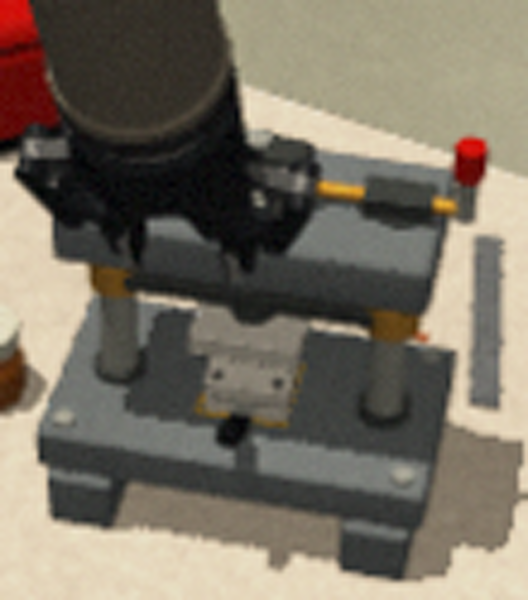

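View pics/t4c.png

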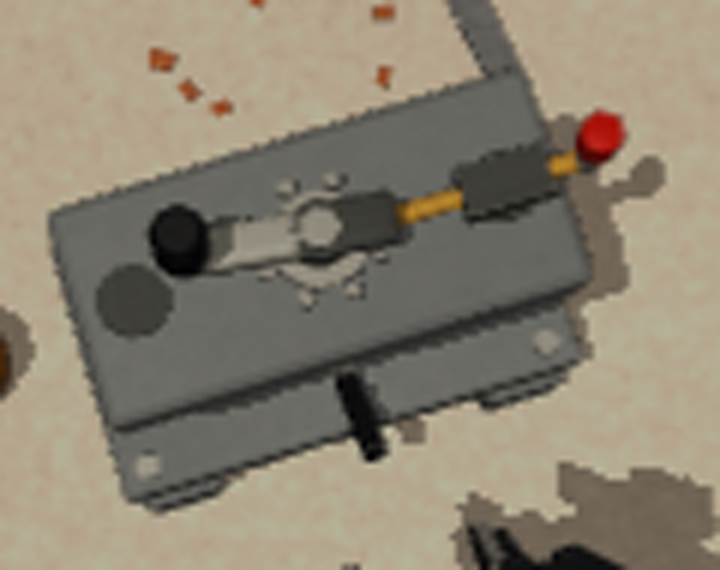

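```bash
python3 - <<'E'
from plan import *
im=cv2.imread('pics/raw_s4.png');s=12;x0,y0=255,195
big=cv2.resize(im[y0:240,x0:300],None,fx=s,fy=s,interpolation=cv2.INTER_CUBIC)
def poly(l,c=(0,255,0)):
    q=(proj('side',W(PR,l))-[x0,y0]+.5)*s-.5;cv2.polylines(big,[np.round(q).astype(int)],True,c,1)
def rect(h,z,c): poly([[-h,-h,z],[-h,h,z],[h,h,z],[h,-h,z]],c)
rect(.027,.07,(0,255,255));rect(.025,.07,(0,255,0));rect(.025,.094,(0,255,0))
cv2.imwrite('pics/ov4.png',big)
E
```

```text
(no output)
```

View pics/ov4.png

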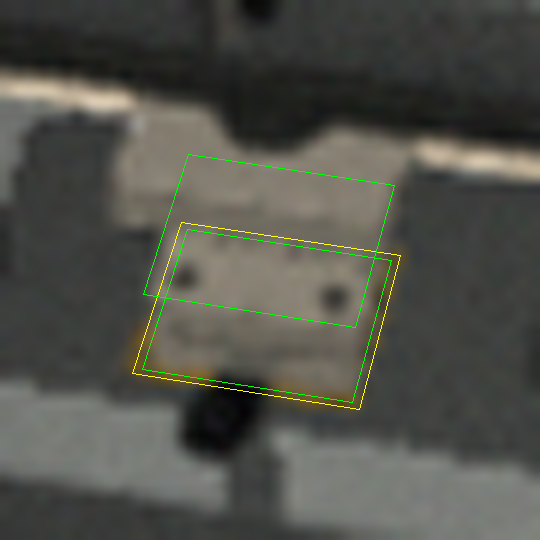

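```bash
python3 - <<'E'
from plan import *
# screw inset from initial
P=lambda *p:px(p,12,255,195)
i=[onz('side',u,.064) for u in SM([377,266],[480,327],[421,402],[318,340])]
it=[onz('top',u,.064) for u in TM([342,190],[442,206],[430,304],[330,288])]
for q in (i,it): print(np.round([np.linalg.inv([[np.cos(MO[2]),-np.sin(MO[2])],[np.sin(MO[2]),np.cos(MO[2])]])@(a[:2]-MO[:2]) for a in q],4).tolist())
c,s=np.cos(PR[2]),np.sin(PR[2])
L=lambda a:np.array([[c,s],[-s,c]])@(a[:2]-PR[:2])
a,b=[L(onz('side',u,.094)) for u in P([183,277],[333,297])];print('screws front L,R in press',a,b,np.rad2deg(np.arctan2(-(b-a)[0]*-1,-(b-a)[1])))
# handle end from top picture
for u in TP([345,378],[376,455]): print('handle',L(onz('top',u,.11)))
E
```

```text
[[0.0193, 0.017], [0.0187, -0.0193], [-0.0173, -0.0184], [-0.0169, 0.0173]]
[[0.0186, 0.0169], [0.0187, -0.0189], [-0.0167, -0.0186], [-0.0169, 0.017]]
screws front L,R in press [-0.01719321  0.01715605] [-0.01613118 -0.01815732] 1.7226156444143366
handle [-0.04386604  0.00087236]
handle [-0.08194865 -0.00141094]
```

The mould sits within about 2 mm and 2° of the outline, with the handle to the front. Next is the catch.

```bash
python3 - <<'E'
from plan import *
K=np.array([.6195,-.111]);d=np.array([np.sin(PR[2]),-np.cos(PR[2])])
p=np.array(robot.current_tool_pos())
robot.line_to([p[0],p[1],.38],velocity=.25)
o=[180,0,107]
robot.move_to([K[0],K[1],.345],o);print(np.round(robot.current_joint_positions()),robot.current_time_s())
robot.line_to([K[0],K[1],.269],velocity=.1,f_stop=10)
f0=robot.current_contact_force()
fingers.gripper_to(0.0,force=40);print('gap',robot.current_finger_gap()*85,robot.current_contact_force(),f0)
e=K+d*.022
r=robot.line_to([e[0],e[1],.269],velocity=.04,f_stop=30)
print(r,robot.current_contact_force(),np.array(robot.current_tool_pos())[:2]-K,robot.current_finger_gap()*85)
fingers.gripper_to(0.5)
robot.line_to([e[0],e[1],.345],velocity=.2)
print(robot.current_time_s())
snap('top','t5');snap('side','s5')
im=cv2.imread('pics/raw_s5.png')[140:265,225:335];cv2.imwrite('pics/s5c.png',cv2.resize(im,None,fx=4.8,fy=4.8,interpolation=2))
im=cv2.imread('pics/raw_t5.png')[130:225,220:340];cv2.imwrite('pics/t5c.png',cv2.resize(im,None,fx=6,fy=6,interpolation=2))
E
```

```text
[-18.  32.  50.  62. -24.  96.  42.] 20.825
gap 16.177488699348586 [1.13348825 0.52464169 1.60318719] [-0.58748273  0.18138479  0.67928049]
False [0.29743317 1.37966794 4.3561842 ] [ 0.00689307 -0.02051683] 16.160547465259633
23.6833
```

View pics/s5c.png

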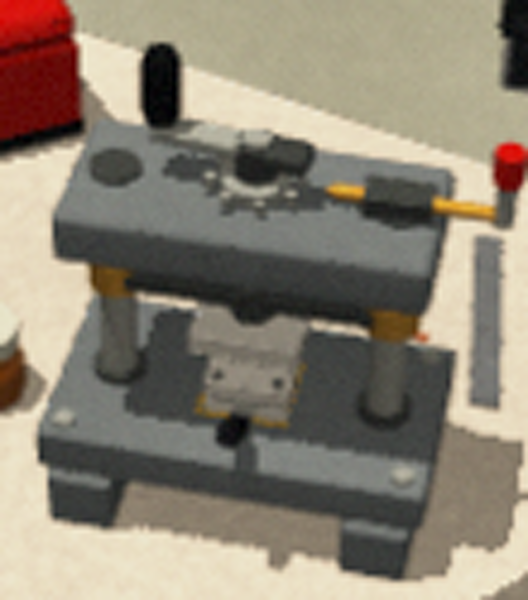

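View pics/t5c.png

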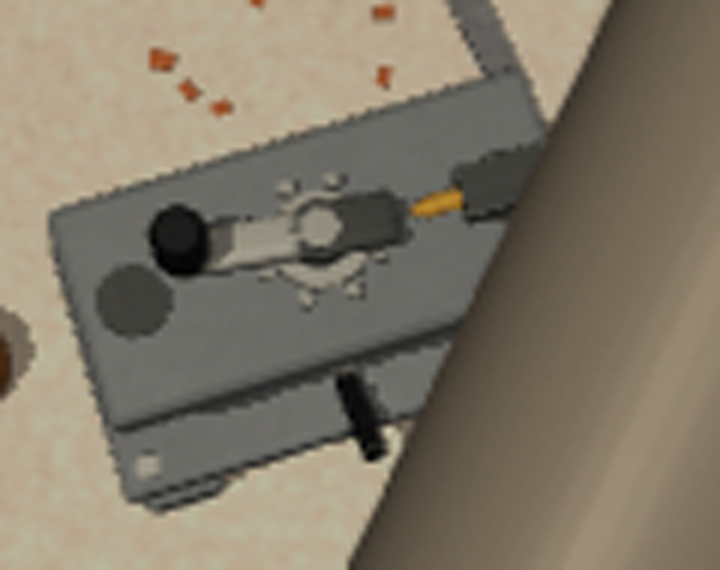

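The catch knob moved from (470,161) to (511,167), which is about 21 mm, so the bolt is drawn. Next I'll take the crank grip and wind one turn, leaving about 7 mm to contact, with pictures along the way.

```bash
cat > cr.py <<'E'
from plan import *
RAD=.0555
def cpos(a,z=.277,r=RAD):
    q=L2W(PR,[-r*np.sin(a),-r*np.cos(a),0]);return [q[0],q[1],z]
def ang():
    p=np.array(robot.current_tool_pos());c,s=np.cos(PR[2]),np.sin(PR[2]);d=np.array([[c,s],[-s,c]])@(p[:2]-PR[:2]);return np.arctan2(-d[0],-d[1])%(2*np.pi),np.hypot(*d)
def wind(a0,a1,step=np.deg2rad(15),v=.1,every=None,tag=''):
    n=int(np.ceil(abs(a1-a0)/step-1e-9));log=[]
    for i in range(1,n+1):
        a=a0+(a1-a0)*i/n
        robot.line_to(cpos(a),velocity=v)
        f=np.array(robot.current_contact_force());c,s=np.cos(PR[2]),np.sin(PR[2])
        fl=np.array([c*f[0]+s*f[1],-s*f[0]+c*f[1]]);t=np.array([-np.cos(a),np.sin(a)]);rr=np.array([-np.sin(a),-np.cos(a)])
        log.append((round(a,3),round(fl@t,1),round(fl@rr,1),round(f[2],1)))
        if every and i%every==0: snap('side',f'{tag}{i}')
    return log
E
python3 - <<'E'
from cr import *
print('catch travel',np.linalg.norm(onz('side',SP([511,167])[0],.26)-onz('side',SP([470,161])[0],.26)))
a0=np.pi+.135; o=[180,0,107]
robot.move_to(cpos(a0,.35),o);print(np.round(robot.current_joint_positions()))
robot.line_to(cpos(a0),velocity=.12,f_stop=10)
fingers.gripper_to(0.0,force=40);print('gap',robot.current_finger_gap()*85,np.round(robot.current_contact_force(),1),robot.current_time_s())
log=wind(a0,a0+np.deg2rad(30),tag='w0_',every=2)
print(log,ang(),robot.current_time_s())
im=cv2.imread('pics/raw_w0_2.png')[120:265,205:355];cv2.imwrite('pics/w0c.png',cv2.resize(im,None,fx=4,fy=4,interpolation=2))
E
```

```text
catch travel 0.02177510997625324
[-39.  25.  52.  71. -20.  93.  25.]
gap 21.315575497723263 [ 1.6 -0.3  2.4] 25.6417
[(np.float64(3.538), np.float64(0.4), np.float64(-0.5), np.float64(4.6)), (np.float64(3.8), np.float64(0.9), np.float64(0.4), np.float64(4.8))] (np.float64(3.819114992044415), np.float64(0.05567053178019363)) 26.275
```

View pics/w0c.png

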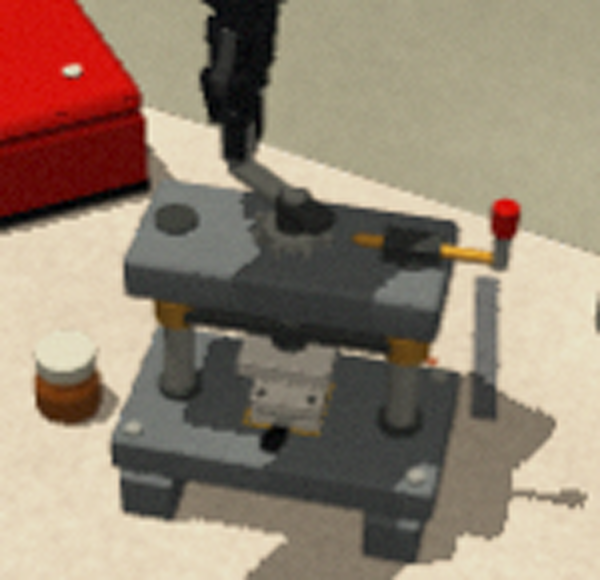

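The crank follows the grip and the platen is visible from the side at about (285,355). Winding on to one full turn.

```bash
python3 - <<'E'
from cr import *
a0=np.pi+.135
log=wind(a0+np.deg2rad(30),a0+np.deg2rad(360),tag='w1_',every=6)
print([(float(l[0]),float(l[1]),float(l[3])) for l in log[::2]],ang(),robot.current_time_s(),robot.current_finger_gap()*85)
snap('side','w1_end')
tiles=[cv2.resize(cv2.imread(f'pics/raw_{n}.png')[190:240,250:305],None,fx=7,fy=7,interpolation=2) for n in ('s5','w1_12','w1_18','w1_end')]
cv2.imwrite('pics/w1c.png',cv2.resize(np.vstack([np.hstack(tiles[:2]),np.hstack(tiles[2:])]),None,fx=.8,fy=.8))
cv2.imwrite('pics/w1e.png',cv2.resize(cv2.imread('pics/raw_w1_end.png')[120:265,205:355],None,fx=4,fy=4,interpolation=2))
E
```

```text
[(4.062, 1.3, 5.1), (4.586, 0.3, 5.8), (5.109, -0.2, 5.6), (5.633, 1.0, 8.1), (6.156, 0.2, 7.7), (6.68, 2.1, 9.1), (7.204, 0.5, 7.9), (7.727, 0.2, 7.0), (8.251, 1.6, 7.2), (8.774, 1.1, 8.6), (9.298, 0.7, 8.5)] (np.float64(3.2940325027185), np.float64(0.055072176604494934)) 32.8417 21.431789487294544
```

View pics/w1c.png

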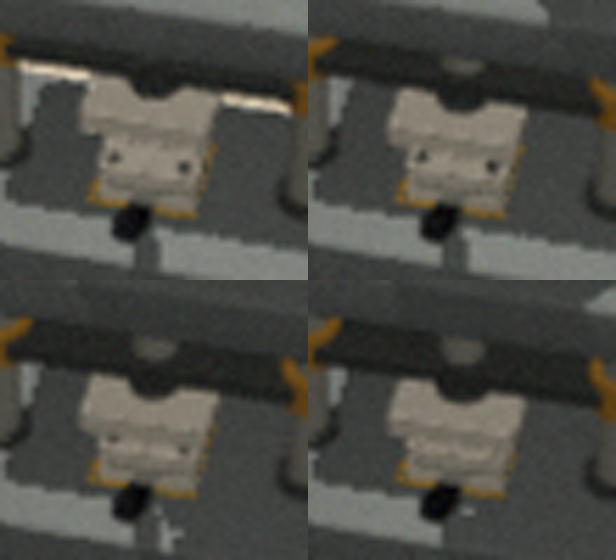

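View pics/w1e.png

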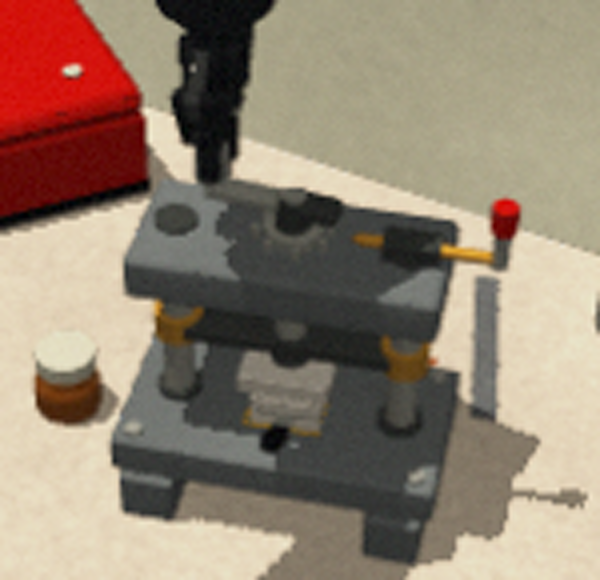

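```bash
cat > ph.py <<'E'
from cr import *
from scipy.optimize import brentq
def edge(name,cols=(264,265,266),show=False):
    g=cv2.imread(f'pics/raw_{name}.png')[:,:,::-1].astype(float).mean(2);out=[]
    for c in cols:
        col=g[200:226,c]
        up=cv2.resize(col.reshape(-1,1),(1,260),interpolation=cv2.INTER_LINEAR).ravel()
        d=np.diff(col); 
        k=np.argmin(d[4:])+4                      # steepest bright->dark
        hi=col[k-3:k].max();lo=col[k+1:k+5].min();m=(hi+lo)/2
        j=next(i for i in range(k-2,k+4) if col[i]>=m>col[i+1]) 
        r=200+j+(col[j]-m)/(col[j]-col[j+1])
        # column c -> y offset along the front lower edge of the platen, z from the row
        def F(z):
            y=brentq(lambda y:proj('side',[L2W(PR,[-.027,y,z])])[0,0]-c,-.06,.08);return proj('side',[L2W(PR,[-.027,y,z])])[0,1]-r
        out.append((round(r,2),round(brentq(F,.05,.2)*1e3,1)))
    return out
E
python3 - <<'E'
from ph import *
for n in ('s0','s4','s5','w0_2','w1_6','w1_12','w1_18','w1_end'): print(n,edge(n))
g=cv2.imread('pics/raw_w1_end.png').mean(2);print(g[205:224,262:270].astype(int))
g=cv2.imread('pics/raw_s5.png').mean(2);print(g[200:222,262:270].astype(int))
E
```

```text
s0 [(np.float64(203.87), 150.6), (np.float64(213.26), 116.9), (np.float64(213.31), 117.3)]
s4 [(np.float64(203.85), 150.7), (np.float64(213.24), 117.0), (np.float64(213.38), 117.0)]
s5 [(np.float64(203.87), 150.6), (np.float64(213.27), 116.8), (np.float64(213.41), 116.9)]
w0_2 [(np.float64(204.18), 149.5), (np.float64(204.2), 150.0), (np.float64(212.68), 119.6)]
w1_6 [(np.float64(213.62), 115.0), (np.float64(214.08), 113.8), (np.float64(214.28), 113.7)]
w1_12 [(np.float64(215.07), 109.6), (np.float64(215.19), 109.7), (np.float64(215.4), 109.5)]
w1_18 [(np.float64(216.02), 106.0), (np.float64(215.96), 106.8), (np.float64(216.87), 104.0)]
w1_end [(np.float64(217.0), 102.3), (np.float64(217.01), 102.8), (np.float64(217.16), 102.9)]
[[ 30  28  29  27  26  31  33  33]
 [ 38  35  34  31  33  29  24  28]
 [ 56  52  52  48  58  69  64  59]
 [ 59  58  60  70 100 126 126 121]
 [ 61  59  57  79 117 123 124 126]
 [ 59  58  62  92 128 126 125 122]
 [ 61  60  73 107 124 122 123 123]
 [ 60  61  80 115 121 121 122 124]
 [ 58  63  90 128 130 125 125 129]
 [ 62  66  98 124 127 129 118 124]
 [ 60  66  
[... 375 characters left out ...]
 [146 128 121  97  61  49  40  36]
 [204 206 206 184 121 105  84  79]
 [109 131 123 131 141 133 132 132]
 [ 61  60  61 105 152 132 129 130]
 [ 59  62  66  93 129 126 131 128]
 [ 60  64  79 118 128 126 128 128]
 [ 58  63  92 130 128 130 130 126]
 [ 59  69  98 128 130 133 135 129]
 [ 63  69  92 120 124 130 135 133]
 [ 62  64  90 111 106 108 107 103]
 [ 59  68  92 110 112 107 110 111]
 [ 64  66  83 102 115  96 104 108]
 [ 67  65  62  61  59  56  89 118]
 [ 62  63  62  63  62  64  95 140]
 [ 63  60  62  63  63  68  99 130]
 [ 65  61  62  64  60  80 110 112]
 [ 65  66  65  61  65  88 118  89]
 [ 61  64  64  63  64  92 135 117]
 [ 66  67  62  65  67  80 102 116]
 [ 62  67  65  64  68  87 111 109]]
```

Platen face is now about 0.1027 m, so roughly 8 mm remains. I'll wind on in small steps with a picture at each one, looking for where the platen stops.

```bash
python3 - <<'E'
from ph import *
a0=np.pi+.135
log=wind(a0+np.deg2rad(360),a0+np.deg2rad(360+247.5),step=np.deg2rad(11.25),v=.08,tag='w2_',every=2)
print([(float(l[0]),float(l[1]),float(l[3])) for l in log[::2]],ang(),robot.current_time_s())
for i in range(2,23,2):
    d=360+11.25*i
    print(i,d,'free z from .1187:',round(118.7-16*d/360,1),edge(f'w2_{i}'))
E
```

```text
[(9.756, 0.2, 8.6), (10.149, -0.4, 7.7), (10.542, -0.2, 8.4), (10.934, -1.2, 8.0), (11.327, -1.4, 8.1), (11.72, -1.4, 8.3), (12.112, -1.0, 6.9), (12.505, -1.7, 7.5), (12.898, -1.4, 7.6), (13.29, -2.2, 7.7), (13.683, -2.0, 8.0)] (np.float64(1.2921087589664353), np.float64(0.05395214475838331)) 39.675
2 382.5 free z from .1187: 101.7 [(np.float64(217.01), 102.3), (np.float64(217.06), 102.6), (np.float64(217.39), 102.0)]
4 405.0 free z from .1187: 100.7 [(np.float64(217.83), 99.2), (np.float64(218.2), 98.4), (np.float64(218.19), 99.0)]
6 427.5 free z from .1187: 99.7 [(np.float64(218.01), 98.5), (np.float64(217.74), 100.1), (np.float64(218.14), 99.2)]
8 450.0 free z from .1187: 98.7 [(np.float64(218.0), 98.5), (np.float64(218.02), 99.0), (np.float64(218.11), 99.3)]
10 472.5 free z from .1187: 97.7 [(np.float64(218.05), 98.3), (np.float64(215.81), 107.4), (np.float64(219.1), 95.5)]
12 495.0 free z from .1187: 96.7 [(np.float64(218.9), 95.1), (np.float64(219.14), 94.8), (np.float64(219.2), 95.2)]
14 517.5 free z from .1187: 95.7 [(np.float64(219.0), 94.7), (np.float64(219.23), 94.4), (np.float64(219.25), 95.0)]
16 540.0 free z from .1187: 94.7 [(np.float64(206.55), 141.0), (np.float64(219.15), 94.7), (np.float64(219.23), 95.0)]
18 562.5 free z from .1187: 93.7 [(np.float64(215.87), 106.6), (np.float64(219.02), 95.3), (np.float64(219.21), 95.1)]
20 585.0 free z from .1187: 92.7 [(np.float64(218.52), 96.6), (np.float64(219.12), 94.8), (np.float64(219.25), 95.0)]
22 607.5 free z from .1187: 91.7 [(np.float64(218.82), 95.4), (np.float64(218.84), 95.9), (np.float64(219.2), 95.1)]
```

```bash
python3 - <<'E'
from ph import *
tiles=[cv2.resize(cv2.imread(f'pics/raw_{n}.png')[192:232,252:302],None,fx=8,fy=8,interpolation=0)[:, :400] for n in ('w1_end','w2_12','w2_16','w2_22')]
cv2.imwrite('pics/w2c.png',cv2.resize(np.vstack([np.hstack(tiles[:2]),np.hstack(tiles[2:])]),None,fx=.93,fy=.93))
g=cv2.imread('pics/raw_w2_22.png').mean(2);print(g[204:222,262:292].astype(int))
E
```

```text
[[ 35  37  33  31  37  34  35  31  33  31  38  47  61  71  75  75  83  79
   73  64  32  31  35  36  38  35  48  67  83 125]
 [ 35  34  37  33  38  35  33  34  38  38  32  45  59  66  74  77  78  75
   73  58  36  34  38  30  35  32  38  35  39  34]
 [ 35  33  35  37  35  37  37  32  34  35  34  44  59  66  76  78  80  75
   63  46  38  33  33  36  36  34  32  36  36  34]
 [ 31  37  37  40  42  34  36  36  37  37  38  42  46  60  70  71  70  66
   44  37  34  40  37  35  35  36  37  34  36  37]
 [ 29  34  30  28  27  29  29  32  33  38  39  39  38  37  40  45  43  41
   38  33  35  36  34  32  36  36  36  32  34  37]
 [ 41  37  30  36  36  33  33  33  29  31  29  30  28  33  36  36  36  34
   36  37  37  38  35  34  38  35  32  37  34  36]
 [ 63  56  50  65  84  77  74  61  52  52  41  28  30  31  28  33  29  29
   30  33  35  37  34  39  40  33  34  35  40  31]
 [ 62  62  62  86 132 130 128 122 105 101  76  37  33  29  28  28  29  28
   31  30  30  31  32  32  24  33  35  38  38  35]
 [ 64  64  64  93 126 128 128 128 126 125 116  79  46  36  29  29  30  38
   54  58  50  50  44  37 
[... 450 characters left out ...]
127 132 126 130 129 126
  128 127 129 128 127 128 129 107  64  64  61  64]
 [ 61  68  89 105 109 107 111 105 104 111 119 120 127 129 121 119 123 130
  128 130 125 129 133 129 125 103  72  61  61  65]
 [ 63  69  90 102 108 109 103 105 106 109 107 109 109 108 103 110 119 122
  127 131 122 124 127 129 117  86  67  63  62  63]
 [ 60  66  73  89 100 114 103 105 106 106 110 114 108 108 105 108 108 111
  110 109 102 111 119 121 108  67  64  61  68  67]
 [ 64  63  60  66  63  74  95 108 104 113 113 124 106 104 104 107 109 110
  110 110 108 109 105 111  94  67  63  63  67  61]
 [ 63  64  64  62  69  81 115 108 109 111 112 106  98 108 109 106 116 123
   99 105 104 106 112 114  94  69  63  68  65  68]]
```

View pics/w2c.png

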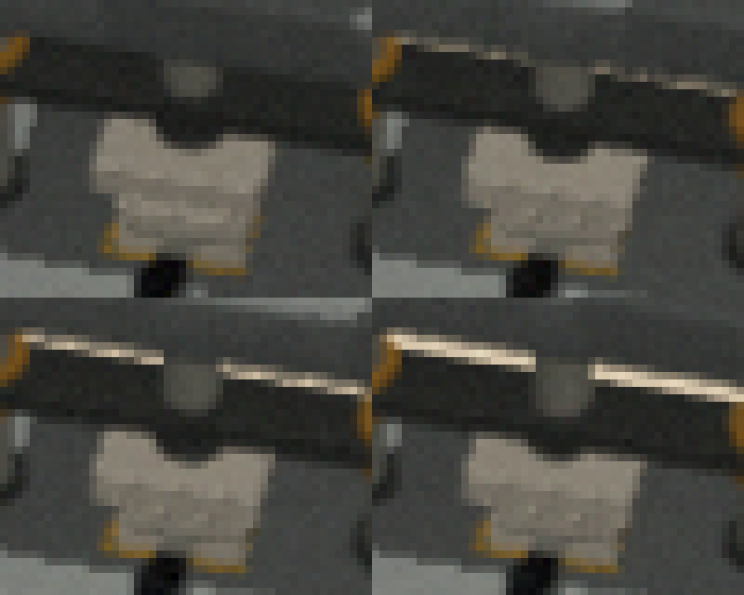

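```bash
cat > pe.py <<'E'
from ph import *
def platen(name,cols=range(266,285)):
    g=cv2.imread(f'pics/raw_{name}.png').mean(2)
    def line(z):
        p=proj('side',W(PR,[[-.027,.032,z],[-.027,-.032,z]]));return np.interp(cols,p[:,0],p[:,1])
    best=[]
    zs=np.arange(.086,.125,.0001)
    for z in zs:
        e=line(z+.014);s=n=0
        for c,r in zip(cols,e):
            rows=np.arange(int(np.floor(r))-1,int(np.floor(r))+4)
            w=np.clip(rows+.5-r,0,1) # fraction below the edge
            m=127-20*w; s+=np.minimum((g[rows,c]-m)**2,225).sum();n+=len(rows)
        best.append(s/n)
    best=np.array(best);k=best.argmin();return zs[k]*1e3,best[k]
E
python3 - <<'E'
from pe import *
L=[('s0',0),('s4',0),('s5',0),('w0_2',30)]+[(f'w1_{i}',30+15*i) for i in (6,12,18)]+[('w1_end',360)]+[(f'w2_{i}',360+11.25*i) for i in range(2,23,2)]
for n,d in L:
    z,e=platen(n);print(n,d,round(z,1),round(e),'z+travel',round(z+16*d/360,1))
E
```

```text
s0 0 124.8 95 z+travel 124.8
s4 0 115.2 21 z+travel 115.2
s5 0 114.7 26 z+travel 114.7Traceback (most recent call last):
  File "<stdin>", line 4, in <module>
  File "pe.py", line 9, in platen
    e=line(z+.014);s=n=0
  File "pe.py", line 5, in line
    p=proj('side',W(PR,[[-.027,.032,z],[-.027,-.032,z]]));return np.interp(cols,p[:,0],p[:,1])
  File "h.py", line 7, in proj
    c=vision.calibration(cam);E=np.array(c['extrinsics']);K=np.array(c['mtx']);P=np.atleast_2d(P)
ValueError: time passes only in moves, steps and waits
```

```bash
python3 - <<'E'
import pickle
from h import *
pickle.dump({c:{k:np.array(v).tolist() for k,v in vision.calibration(c).items()} for c in ('side','top')},open('cal.pkl','wb'));print(robot.current_time_s())
E
sed -i "s/^import numpy as np, cv2/import numpy as np, cv2, pickle, os\nCAL=pickle.load(open('cal.pkl','rb'))/; s/c=vision.calibration(cam)/c=CAL[cam]/" h.py
python3 - <<'E'
from pe import *
L=[('s0',0),('s4',0),('s5',0),('w0_2',30)]+[(f'w1_{i}',30+15*i) for i in (6,12,18)]+[('w1_end',360)]+[(f'w2_{i}',360+11.25*i) for i in range(2,23,2)]
for n,d in L:
    z,e=platen(n);print(n,d,round(z,1),round(e),'z+travel',round(z+16*d/360,1))
E
```

```text
39.675
s0 0 124.8 95 z+travel 124.8
s4 0 115.2 21 z+travel 115.2
s5 0 114.7 26 z+travel 114.7
w0_2 30 113.8 17 z+travel 115.1
w1_6 120 109.9 14 z+travel 115.2
w1_12 210 105.6 27 z+travel 114.9
w1_18 300 101.6 21 z+travel 114.9
w1_end 360 99.3 17 z+travel 115.3
w2_2 382.5 98.2 16 z+travel 115.2
w2_4 405.0 97.3 15 z+travel 115.3
w2_6 427.5 95.6 16 z+travel 114.6
w2_8 450.0 95.6 21 z+travel 115.6
w2_10 472.5 93.9 16 z+travel 114.9
w2_12 495.0 93.6 17 z+travel 115.6
w2_14 517.5 93.6 17 z+travel 116.6
w2_16 540.0 93.0 18 z+travel 117.0
w2_18 562.5 93.3 17 z+travel 118.3
w2_20 585.0 92.7 18 z+travel 118.7
w2_22 607.5 93.3 15 z+travel 120.3
```

The curve is clear. While free, platen z plus travel holds at 115.1 mm. After contact the platen stays at 93.2 mm, so contact was at about 493° of winding, ±7°. The target is 673°, so I'll wind the last 65°, let go and lift off.

```bash
python3 - <<'E'
from pe import *
a0=np.pi+.135
log=wind(a0+np.deg2rad(607.5),a0+np.deg2rad(673),step=np.deg2rad(11),v=.08)
print([(float(l[0]),float(l[1]),float(l[3])) for l in log],'cmd',(a0+np.deg2rad(673))%(2*np.pi),ang(),robot.current_time_s())
snap('side','w3a')
fingers.gripper_to(0.5)
p=np.array(robot.current_tool_pos());robot.line_to([p[0],p[1],.36],velocity=.2)
robot.move_to([.36,-.22,.42],[180,0,107])
print(robot.current_time_s(),np.round(robot.current_contact_force(),1))
snap('side','w3');snap('top','t6')
for n in('w3a','w3'): z,e=platen(n);print(n,z,e)
im=cv2.imread('pics/raw_w3.png')[140:265,225:335];cv2.imwrite('pics/w3c.png',cv2.resize(im,None,fx=4.8,fy=4.8,interpolation=2))
im=cv2.imread('pics/raw_t6.png')[130:225,220:340];cv2.imwrite('pics/t6c.png',cv2.resize(im,None,fx=6,fy=6,interpolation=2))
E
```

```text
[(14.07, -1.5, 6.2), (14.261, -2.0, 6.4), (14.451, -3.3, 6.5), (14.642, -3.4, 7.7), (14.832, -3.3, 7.4), (15.023, -2.9, 10.7)] cmd 2.4562879051524575 (np.float64(2.4082528945288946), np.float64(0.0540704246771443)) 41.375
43.525 [ 0.5  0.2 -0.4]
w3a 93.60000000000021 16.70244149095617
w3 92.70000000000019 36.739024482411345
```

View pics/w3c.png

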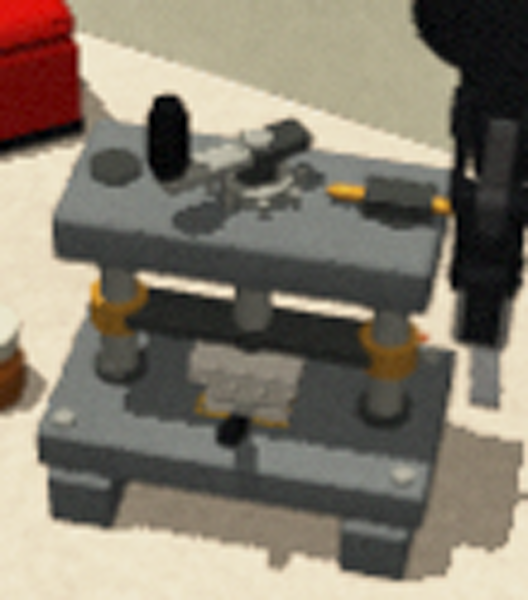

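View pics/t6c.png

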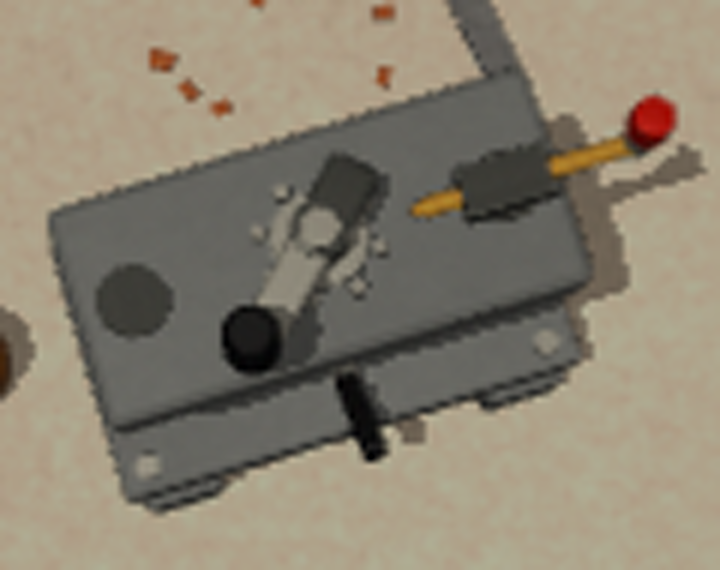

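View pics/t6.png

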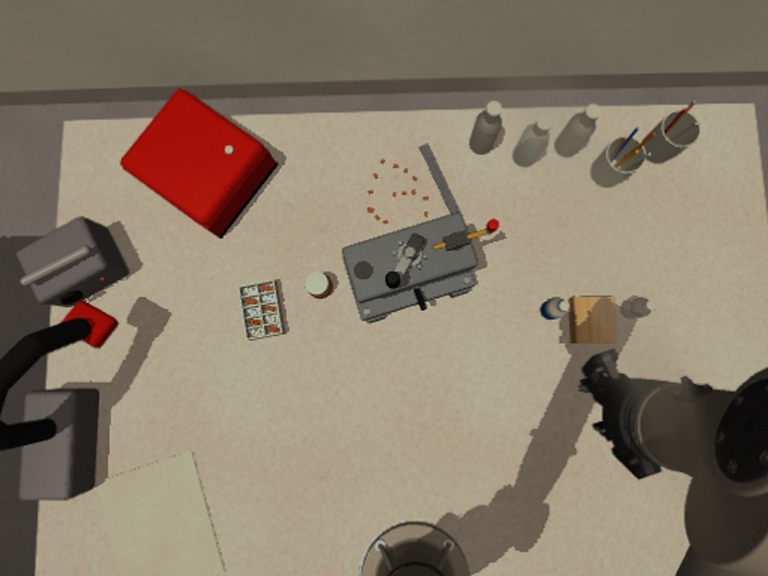

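```bash
python3 - <<'E'
from plan import *
c,s=np.cos(PR[2]),np.sin(PR[2]);A=[]
for u in TP([180,240],[250,338]):
    d=np.array([[c,s],[-s,c]])@(onz('top',u,.28)[:2]-PR[:2]);A.append(np.rad2deg(np.arctan2(-d[0],-d[1]))%360);print(d)
rot=A[1]-A[0]+720;print(A,rot,'past contact mm',(rot-493)/360*16)
E
```

```text
[0.007112   0.05498086]
[-0.03715064  0.04129225]
[np.float64(187.37052105104027), np.float64(138.0222833682957)] 670.6517623172554 past contact mm 7.895633880766905
```

The crank turned 671° in all, so it is 7.9 mm (0.49 turn) past contact. The top view shows the catch out, the handle to the front and the bottles, jar and tip box where they were. The arm is clear, so I'm handing in.

```bash
python3 - <<'E'
from h import *
robot.pause(.3);workorder.close_job();print(robot.current_time_s())
E
```

```text
the job is handed in; nothing more can be done
the job is handed in; nothing more can be done
```

The mould is on the outline and pressed about half a turn past contact, and I handed the job in at about 44 s. No verdict was reported.

- **Mould:** it was set down with the catch still in and let go. By camera it sat within about 2 mm and 2° of the outline, with the handle to the front. That check was before pressing; afterwards the platen hid the mould's screws, but the handle had not moved in the pictures.
- **Catch:** it was drawn out 21.8 mm.
- **Crank:** I tracked the platen in the side pictures and it stopped at about 493° of winding, give or take 7°. The crank ended at about 671° by the top camera, which is 0.49 turn or 7.9 mm past contact. The commanded angle was 673°.
- **Clear of the scene:** I let go of the crank and backed the arm away. The wrist force was near zero, and the bottles, jar and tip box look unmoved.

**Where checks disagreed:**
- A first, rough measurement of the platen's height was 2 to 4 mm higher than the edge fit I used for contact. I trusted the fit because it stayed linear and showed a clear stop.
- My platen fit on the very first picture gave an outlier, which I ignored.
- The wrist force showed no clear jump at contact, so contact rests on the pictures alone.

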